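Reset the peak pointer and close the vacuum pump unit

ROBOT

A 6-joint arm with a two-finger parallel gripper is mounted at the origin on the work surface. World frame = base frame: x ahead of the robot, y to its left, z up, the work surface at z = 0. Lengths are in m, angles in rad, forces in N, time in s.
With the tool pointing down it reaches from about 0.275 to 0.725 m from the base axis. Payload 5.6 kg.
Tool frame: the origin (TCP) lies at the very end of the fingers, on their centre line; the grasp point (between the pads) lies ctrl.grip_point_offset behind it (ctrl.grip_point_offset is the distance from the TCP to the grasp point, in m); z points along the fingers, y is the line along which they close (so a half turn about z gives the same grasp; the last joint's range is limited). The gripper opens to 85 mm and grips with 20 to 120 N. Pads are 22 mm wide; open, the fingers measure 114 mm over their backs; the gripper's body (76 mm by 85 mm) begins 54 mm behind the grasp point. The pads swing forward as they close: fully open they stand 13 mm farther back than shut.
Start: joints at [0.285, 0.255, 0.108, 0, -1.424, -0.285], TCP at [0.55, 0, 0.231] pointing down, gripper open.
Joint ranges: [-2.95, 2.95], [-1.21, 1.97], [-1.09, 1.5], [-2.87, 1.71], [-2.94, -0.07], [-3.05, 3.05]. Speed limits (rad/s): [2.57, 2.57, 3.14, 3.14, 3.14, 3.14].

INTERFACE

Orientations are given as a unit quaternion [w, x, y, z].
In Python, from rig import monitor, cams, ctrl gives the robot as it stands.
- The arm moves only by the shell command python3 -m inch 'ROWS' [OPENING] [FORCE]. ROWS is JSON, a list of rows, each a list of 2 entries, a list of its own where there are three numbers: the shift along the tool's x, y, z as a fraction of full scale, then the turn about the tool's z as a fraction of full scale. In form: [[[dx, dy, dz], twist], ...]. A call has 1 to 20 rows; each row is the pose to reach, as a shift and turn from the pose commanded when the call began, along the tool's axes at that moment, turning the shorter way round; what a row does not reach only later rows make up. Full scale, the value 1, is 0.5 m for a shift and 2 pi rad for a turn. A row lasts 1/8 s, in which the tool goes at most 62.5 mm and 10.7 degrees, less where a joint would pass 70% of its speed; a pose out of reach is approached as far as the arm can. A call with a number of a shift or a turn outside -1 to 1 is refused whole. A call with a gripper value outside its range is refused whole. OPENING is the closure, from 0 (fully open) to 1 (shut), set as the call begins (- or left out, the last holds). The fingers move at their own pace and stop on an object; FORCE is the grip in N (left out, the last holds). Time passes only in rows, so rows that repeat a pose let the fingers close. It gives the time, the measured TCP pose, the force, the opening and the grip force at its end, in the units of the state.
- monitor.sense(): the state, without advancing time (a new reading comes with each control period).
- cams.camera(name): name is "scene" or "side" or "wrist"; returns the picture (384x512x3 uint8, blue, green, red); there is no depth.
- cams.camera_params(name): a dict with "fx", "fy", "cx", "cy" (pixels), "k1" (the pictures are not rectified: a ray, as slopes to the right and down, at radius r is drawn at 1 + k1 r^2 times it, then the intrinsics apply), "view" (4x4, takes a point from world to camera coordinates). Camera axes: x right, y up, looking along -z (the intrinsics and any distortion apply to the point x, -y, -z); pixel columns grow to the right and rows downward; lengths in m; the calibration is good to about 2 mm. A picture is of the moment at which its call begins: read the wrist's pose just before it. camera_params takes no time and is no camera call; for the wrist camera it gives the pose at the moment of the call.
- ctrl.finish_job(): hands the job in; it is judged then, once.
The state is a dict: "time": time; "q": joint angles; "dq": joint speeds; "joint_torque": joint torques, N m; "tool_pos": TCP position; "orientation": TCP orientation; "force": force on the tool from outside, world axes, zero at the start; "ft_torque": the same for the moment, N m; "opening": finger opening in m; "grip_force": force on a finger pad.
Only numpy, scipy, OpenCV 4.12 (cv2) and the standard library are available. Lean on these libraries where they do the work, as an engineer would, in place of code of your own. Each camera call takes 0.05 s, during which the arm holds its last target. There are 200 camera calls.

TASK

Get the white vacuum pump unit ready for the next run: turn the bar knob on its top counter-clockwise (seen from above) until its pointer is back on its zero stop, and push the unit's front door shut until it seats in its catch. Either may come first. Do not knock over or shift the glass, flask, beaker, canister and bottle that stand on and around it.

Things in the scene. Friction and masses are not known exactly. Their poses are not given: they have to be found in the camera images.
- pump_unit: white metal box fixed to the table, 200 mm deep (x), 260 mm wide (y), 150 mm high, door on its front (-x). Origin at the centre of its underside; x to its back, y to the left for one facing its front, z up. A round black vent cap, 36 mm across, 26 mm high, fixed on its top at (65, -92) mm, is no part of the task.
- reset_knob_grip (a point): grip point of the reset knob, on its upright axis, 187 mm above the table, at (-20, 0) mm of the unit. Black disc 64 mm across (top at 164 mm) with an upright bar 61 mm long, 14 mm thick, top at 194 mm: grip the bar across its thickness. White dial 128 mm across below. Axes turn with the knob: x along the bar (pointer and white mark at its -x end), y across it, z up.
- reset_knob (a joint): angle of the knob in rad: 0 at the zero stop (the pointer points to the unit's front, -x, beside a small steel stop pin 12 mm high), growing clockwise seen from above, up to 5.4. Turns with about 0.06 N m of friction and stays where it is left.
- door_hinge (a point): foot of the door's upright hinge axis, at (-108.5, 125) mm of the unit, table height. Door: panel 15 mm thick (centred on the axis), 250 mm wide, from 12 to 142 mm above the table, dark window, a 14 mm proud grey pull near its free edge. Axes turn with the door: -y from the hinge to the free edge, -x out of the outer face.
- door_push (a point): point on the outer face of the door, 150 mm from the hinge axis, 115 mm above the table; same axes as door_hinge.
- unit_door (a joint): angle of the door in rad: 0 shut against the unit, growing as the free edge swings out towards the robot. A spring roller catch resists from about 0.06 to 0.03 (needs about 5 to 12 N at door_push), then draws the door in and holds it at 0.
- shot_glass: small clear shot glass, 44 mm across, 60 mm high, standing on the far left corner of the pump unit's top; origin at the centre of its underside
- flask: round glass flask on a cork ring, 116 mm across, 186 mm high, on the table in front of the unit's right side; origin at the centre of its underside
- beaker: clear glass beaker, 80 mm across, 110 mm high, on the table left of the unit; origin at the centre of its underside
- canister: white wipes canister, 86 mm across, 200 mm high, on the left part of the table; origin at the centre of its underside
- amber_bottle: amber glass bottle, 80 mm across, 180 mm high, on the right part of the table; origin at the centre of its underside
There are look-alikes about, which are no part of the job. Leave any purple look-alike of the beaker alone. Several things look just like the amber_bottle: the one meant starts farthest from the robot's base.

How it is judged:
By the outcome, as a careful person would: the job done as asked, in the order asked, and still so for the second after the job is handed in, with the robot touching nothing.
It also fails if it takes over 50 s, if anything falls off the work surface, if the arm or the gripper's body presses on something with over 40 N, if the wrist force passes 120 N, or if a joint passes its speed limit or range.

## Working session

There is one attempt and no reset: what is moved stays moved. The work goes in short steps, Python scripts to look and compute and a shell command to move; the robot and the scene stay as the last step left them, time stands still between calls to the robot, and variables do not carry over. Pictures are saved under pics/ and viewed, at most 10 in all, crops included, and the job is handed in when it is done.

```bash
ls; mkdir -p pics; python3 - <<'E'
from rig import monitor,cams,ctrl
import cv2,numpy as np
s=monitor.sense();print(s['time'],s['tool_pos'],s['orientation'],s['opening'],ctrl.grip_point_offset)
for n in("scene","side","wrist"):
    im=cams.camera(n);cv2.imwrite(f"pics/{n}0.png",im)
    p=cams.camera_params(n);print(n,{k:np.round(v,3).tolist() for k,v in p.items()})
a=cv2.imread("pics/scene0.png");b=cv2.imread("pics/side0.png")
cv2.imwrite("pics/sc.png",cv2.resize(a,(800,600)));cv2.imwrite("pics/sd.png",cv2.resize(b,(800,600)))
E
```

```text
pics
0.0 [5.49487125e-01 5.04144053e-05 2.30396962e-01] [-7.05631766e-04 -7.07070820e-01  7.07142086e-01  6.54168390e-04] 0.08524240512382496 0.0187
scene {'fx': 459.449, 'fy': 459.449, 'cx': 262.783, 'cy': 192.544, 'k1': 0.012, 'view': [[-0.526, 0.85, -0.013, 0.334], [-0.562, -0.336, 0.755, 0.228], [0.638, 0.405, 0.655, -1.929], [0.0, 0.0, 0.0, 1.0]]}
side {'fx': 416.332, 'fy': 416.332, 'cx': 253.023, 'cy': 187.12, 'k1': -0.128, 'view': [[-0.113, -0.993, -0.014, 0.041], [0.799, -0.099, 0.594, -0.544], [-0.591, 0.056, 0.805, -1.187], [0.0, 0.0, 0.0, 1.0]]}
wrist {'fx': 339.906, 'fy': 339.906, 'cx': 259.093, 'cy': 196.997, 'k1': -0.065, 'view': [[-1.0, 0.0, 0.001, 0.55], [-0.001, -0.959, -0.284, 0.037], [0.001, -0.284, 0.959, -0.378], [0.0, 0.0, 0.0, 1.0]]}
```

View pics/sc.png

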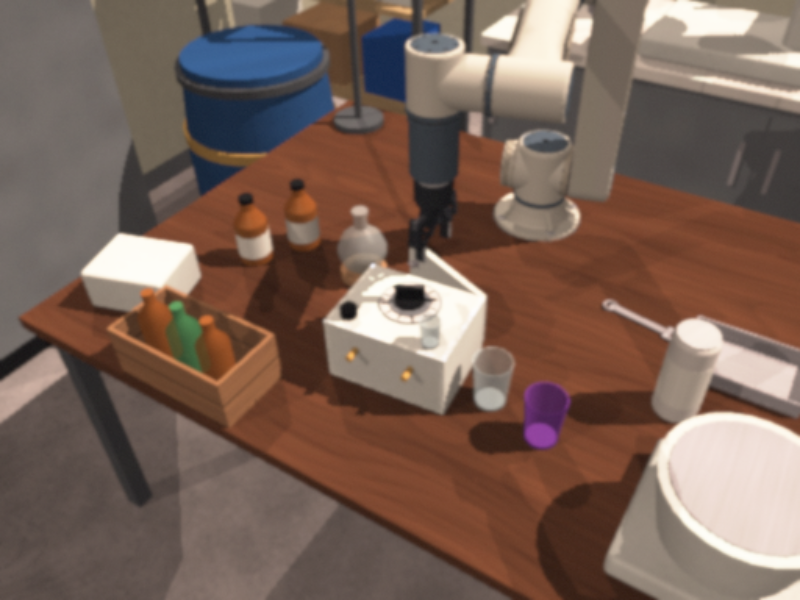

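View pics/sd.png

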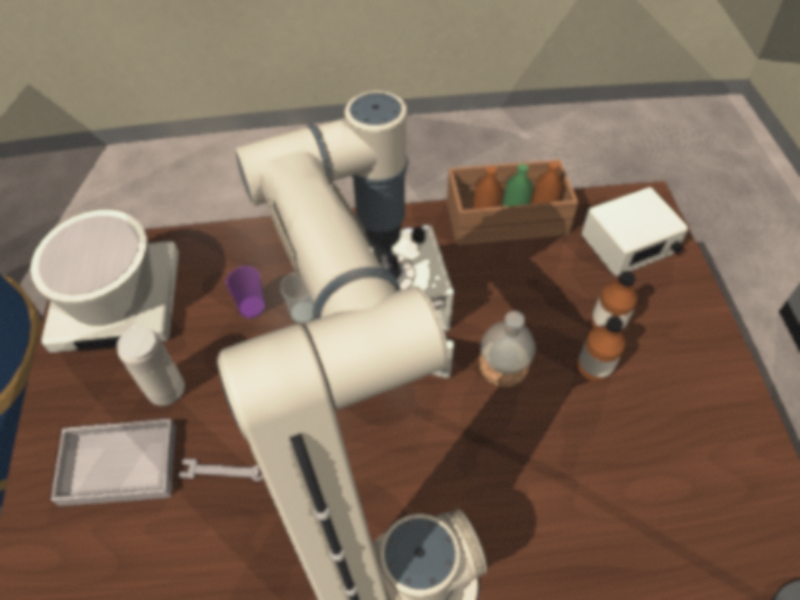

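View pics/wrist0.png

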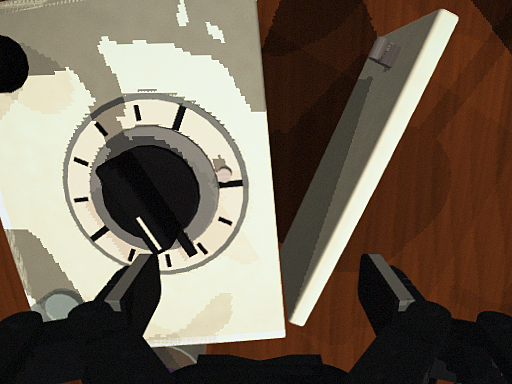

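The scene shows the unit at about (405,340), with the door open and the arm above it. The wrist view shows the knob at about (150,190), the pin at (222,170), and the door running from (295,320) to (450,15). I'll zoom in on the knob and compute some rays.

```bash
cat > h.py <<'E'
import numpy as np,cv2
from rig import monitor,cams,ctrl
def ray(p,uv):
    uv=np.array(uv,float)
    d=np.array([(uv[0]-p['cx'])/p['fx'],(uv[1]-p['cy'])/p['fy']]);u=d.copy()
    for _ in range(20):u=d/(1+p['k1']*(u@u))
    V=np.array(p['view']);R=V[:3,:3]
    return -R.T@V[:3,3],R.T@np.array([u[0],-u[1],-1])
def onz(p,uv,z):
    o,d=ray(p,uv);return o+d*(z-o[2])/d[2]
def proj(p,X):
    V=np.array(p['view']);c=V[:3,:3]@np.array(X)+V[:3,3];u=np.array([c[0],-c[1]])/-c[2]
    u=u*(1+p['k1']*(u@u));return u*p['fx']+[p['cx'],p['cy']]
E
python3 - <<'E'
from h import *
p=cams.camera_params('wrist');im=cv2.imread('pics/wrist0.png')
cv2.imwrite('pics/crop.png',cv2.resize(im[80:300,40:300],None,fx=2.7,fy=2.7,interpolation=cv2.INTER_CUBIC))
for n,uv,z in[('front far',(258,0),.15),('front-left corner',(285,337),.15),('left edge',(150,347),.15),('dial L',(64,178),.152),('dial R',(248,185),.152),('dial T',(155,94),.152),('dial B',(155,273),.152),('pin',(224,165),.16),
 ('door free out',(458,15),.142),('door free in',(442,10),.142),('door hinge out',(303,325),.142),('door hinge in',(290,322),.142),('cap',(5,65),.176)]:
    print(n,onz(p,uv,z).round(4))
E
```

```text
front far [ 0.5506 -0.1282  0.15  ]
front-left corner [0.5296 0.1092 0.15  ]
left edge [0.6378 0.1198 0.15  ]
dial L [ 0.6828 -0.0202  0.152 ]
dial R [ 0.5574 -0.015   0.152 ]
dial T [ 0.6153 -0.0741  0.152 ]
dial B [0.6262 0.0514 0.152 ]
pin [ 0.5723 -0.0302  0.16  ]
door free out [ 0.4235 -0.1243  0.142 ]
door free in [ 0.4344 -0.1268  0.142 ]
door hinge out [0.5146 0.104  0.142 ]
door hinge in [0.5252 0.1011 0.142 ]
cap [ 0.694  -0.0918  0.176 ]
```

View pics/crop.png

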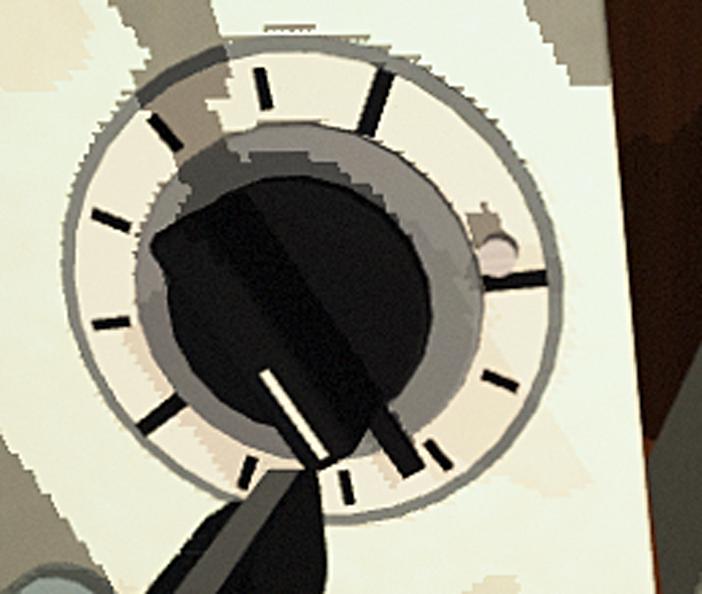

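The crop shows the white mark running (265,372)→(322,460), with the pointer blade at (400,445). The pin is at (497,255), beside the zero tick at (515,280). That puts the knob roughly 1 rad clockwise of zero.

```bash
python3 - <<'E'
from h import *
p=cams.camera_params('wrist')
f=lambda x,y:(40+x/2.7,80+y/2.7)
yaw=.09;c,s=np.cos(yaw),np.sin(yaw);R=np.array([[c,-s],[s,c]])
C=np.array([.6406,-.0115]);K=C+R@[-.02,0];print('knob',K)
def ang(v):
    u=R.T@v;return np.arctan2(u[1],-u[0])
a,b=[onz(p,f(*q),.194)[:2] for q in((265,372),(322,460))]
print('mark',a,b,'ang rel unit',ang(b-a),'from K',ang(b-K),'world dir',(b-a)/np.linalg.norm(b-a))
for z in(.153,.16,.164):
    a,b=[onz(p,f(*q),z)[:2] for q in((382,412),(412,472))];print('pointer',z,a,b,ang(b-a),ang(b-K), np.linalg.norm(b-K))
for q in((515,280),(375,100),(160,415)): t=onz(p,f(*q),.152)[:2];print('tick',ang(t-K),np.linalg.norm(t-K))
t=onz(p,f(497,245),.162)[:2];print('pin',R.T@(t-K))
ps=cams.camera_params('side');pc=cams.camera_params('scene')
print('flask neck side',onz(ps,np.array((515,319))*.64,.186),'scene',onz(pc,np.array((360,212))*.64,.186))
print('flask base',onz(ps,np.array((505,368))*.64,.015),onz(pc,np.array((363,270))*.64,.02))
print('shot',onz(pc,np.array((430,316))*.64,.21),onz(p,(58,300),.21))
print('cap chk',R.T@(onz(pc,np.array((349,309))*.64,.176)[:2]-C))
for n,X in(('hinge',C+R@[-.1085,.125]),):print(n,X,proj(p,[*X,.142]))
E
```

```text
knob [ 0.62068095 -0.01329757]
mark [ 0.61812164 -0.00688903] [0.60785936 0.01315247] ang rel unit 1.1875539789466674 from K 1.2094251165922496 world dir [-0.45577467  0.89009519]
pointer 0.153 [0.60418893 0.01899894] [0.5974029  0.03606454] 1.282322815237593 1.2201444170909415 0.05457550579886086
pointer 0.16 [0.60247025 0.0160984 ] [0.59590053 0.03262002] 1.2823228152375918 1.1659174275796058 0.05217753022409016
pointer 0.164 [0.60148814 0.01444095] [0.59504203 0.03065173] 1.282322815237595 1.1326908921695602 0.050881183385741956
tick 0.03997197397904185 0.051776509212336605
tick -1.0812571097178243 0.050424298084766506
tick 2.5633972931575917 0.054599259510439736
pin [-0.04956246 -0.0091741 ]
flask neck side [ 0.44367763 -0.25618174  0.186     ] scene [ 0.44713625 -0.24778096  0.186     ]
flask base [ 0.42769046 -0.25357154  0.015     ] [ 0.44972902 -0.24916344  0.02      ]
shot [0.69008682 0.07930748 0.21      ] [0.66406739 0.03703548 0.21      ]
cap chk [ 0.07330869 -0.07961063]
hinge [0.52130431 0.10324227] [294.7373935  324.22261071]
```

```bash
python3 -m inch '[[[0.009,-0.047,0],-0.025],[[0.018,-0.095,0],-0.05],[[0.027,-0.142,0],-0.0735],[[0.027,-0.142,0],-0.0735],[[0.027,-0.142,0],-0.0735]]' 0; python3 - <<'E'
from h import *
p=cams.camera_params('wrist');im=cams.camera('wrist');cv2.imwrite('pics/w1.png',im);s=monitor.sense();print(s['time'],s['tool_pos'],s['orientation'])
print({k:np.round(v,4).tolist() for k,v in p.items()})
c=np.array([.6207,-.0133])
for X in([*c,.194],[*c,.164]):print(proj(p,X))
E
```

```text
time: 0.78
tool_pos: [0.6206, -0.0134, 0.231]
orientation: [0.0, 0.85, -0.527, -0.0]
force: [0.2, -0.6, 0.8]
opening: 0.0853
grip_force: 0.0
0.825 [ 0.62046966 -0.0133727   0.23134618] [ 4.00818896e-05  8.49822695e-01 -5.27068659e-01 -1.16992952e-04]
{'fx': 339.9055, 'fy': 339.9055, 'cx': 259.0933, 'cy': 196.9966, 'k1': -0.0654, 'view': [[-0.8961, -0.4438, 0.0004, 0.5506], [0.4253, -0.8591, -0.2846, -0.2387], [0.1267, -0.2548, 0.9587, -0.4601], [0.0, 0.0, 0.0, 1.0]]}
[259.64819435 229.62609068]
[259.55568881 212.25354843]
```

View pics/w1.png

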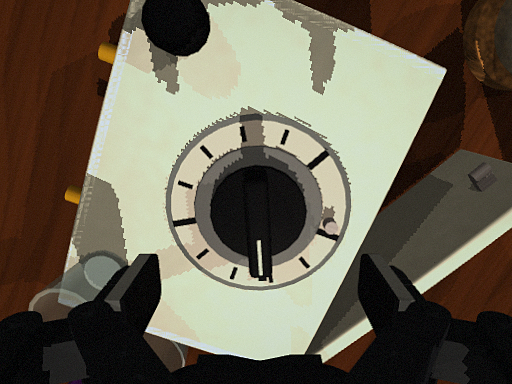

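The bar is centred at column 259 and upright to within about 2°, and the shot glass at (100,280) is clear of the fingers. Next I'll descend and grip.

```bash
python3 -m inch '[[[0,0,0.06],0],[[0,0,0.1],0],[[0,0,0.121],0],[[0,0,0.121],0],[[0,0,0.121],0]]' 0 && python3 -m inch '[[[0,0,0],0],[[0,0,0],0],[[0,0,0],0],[[0,0,0],0],[[0,0,0],0],[[0,0,0],0],[[0,0,0],0]]' 1 30; python3 -c "
from h import *
print(monitor.sense()['ft_torque'])"
```

```text
time: 1.45
tool_pos: [0.6215, -0.0134, 0.1721]
orientation: [-0.001, 0.85, -0.527, 0.001]
force: [0.2, 0.5, 0.0]
opening: 0.0852
grip_force: 0.0
time: 2.33
tool_pos: [0.6213, -0.0133, 0.171]
orientation: [-0.0, 0.85, -0.526, 0.0]
force: [1.6, 1.8, 0.3]
opening: 0.0131
grip_force: 34.9
[ 0.36344388 -0.57625267  0.00684243]
```

```bash
python3 -m inch '[[[0,0,0],-0.025],[[0,0,0],-0.05],[[0,0,0],-0.075],[[0,0,0],-0.1],[[0,0,0],-0.125],[[0,0,0],-0.15],[[0,0,0],-0.175],[[0,0,0],-0.18],[[0,0,0],-0.18],[[0,0,0],-0.18]]'; python3 -c "
from h import *
print(monitor.sense()['ft_torque'])"; python3 -m inch '[[[0,0,0],-0.004],[[0,0,0],-0.008],[[0,0,0],-0.008]]'; python3 -c "
from h import *
print(monitor.sense()['ft_torque'])"
```

```text
time: 3.58
tool_pos: [0.6223, -0.0117, 0.171]
orientation: [-0.001, 1.0, 0.011, 0.002]
force: [4.4, 5.5, -0.9]
opening: 0.0132
grip_force: 35.0
[ 1.83485253 -1.50566815  0.02917354]
time: 3.95
tool_pos: [0.6223, -0.0116, 0.171]
orientation: [-0.001, 0.999, 0.037, 0.002]
force: [4.4, 5.3, -0.1]
opening: 0.0135
grip_force: 35.0
[ 1.95420945 -1.44568644  0.02314134]
```

```bash
T='from h import *
s=monitor.sense();print("T",s["ft_torque"].round(3) if hasattr(s["ft_torque"],"round") else s["ft_torque"],2*np.arctan2(s["orientation"][2],s["orientation"][1]))'
python3 -m inch '[[[0,0,0],-0.003],[[0,0,0],-0.003]]' | grep force:; python3 -c "$T"
python3 -m inch '[[[0,0,0],-0.003],[[0,0,0],-0.003]]' | grep force:; python3 -c "$T"
python3 -m inch '[[[0,0,0],-0.003],[[0,0,0],-0.003]]' | grep force:; python3 -c "$T"
```

```text
force: [4.7, 6.2, -0.4]
grip_force: 34.6
T [ 1.973 -1.507 -0.07 ] 0.09192267541658122
force: [3.7, 5.9, -0.1]
grip_force: 35.7
T [ 2.114 -1.533 -0.804] 0.10930009592914229
force: [4.3, 6.2, -0.7]
grip_force: 42.4
T [ 2.096 -1.708 -0.952] 0.12783512895532279
```

The torque jumped to about -0.9 N m at yaw of about 0.10, so the knob is on its stop. I'll ease off, release and lift.

```bash
python3 -m inch '[[[0,0,0],0.003],[[0,0,0],0.003]]' >/dev/null; python3 -m inch '[[[0,0,0],0],[[0,0,0],0],[[0,0,0],0],[[0,0,0],0],[[0,0,0],0],[[0,0,-0.06],0],[[0,0,-0.12],0],[[0,0,-0.14],0],[[0,0,-0.14],0],[[0,0,-0.14],0]]' 0; python3 - <<'E'
from h import *
p=cams.camera_params('wrist');im=cams.camera('wrist');cv2.imwrite('pics/w2.png',im)
print(monitor.sense()['orientation'],[proj(p,[.6207,-.0133,z]) for z in(.15,.194)])
E
```

```text
time: 6.2
tool_pos: [0.6204, -0.0134, 0.2392]
orientation: [-0.0, 0.998, 0.055, -0.001]
force: [0.4, 0.1, -0.6]
opening: 0.0852
grip_force: 0.0
[ 1.22865486e-05  9.98488830e-01  5.49396634e-02 -1.30013200e-03] [array([259.37817274, 201.98916127]), array([259.37766352, 224.41539554])]
```

View pics/w2.png

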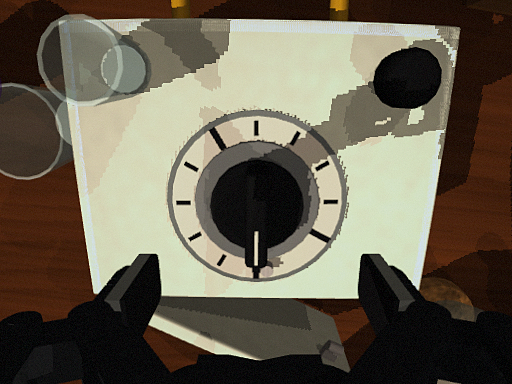

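The picture shows the pointer and mark at (257,255-270), on the zero tick. Glassware is untouched. Now for the door: shut the fingers, back out in front of it, then go down.

```bash
python3 -m inch '[[[-0.1,-0.009,0],0],[[-0.2,-0.018,0],0],[[-0.3,-0.027,0],0],[[-0.397,-0.035,0],0],[[-0.397,-0.035,0],0],[[-0.397,-0.035,0.09],0],[[-0.397,-0.035,0.18],0],[[-0.397,-0.035,0.268],0],[[-0.397,-0.035,0.268],0],[[-0.397,-0.035,0.268],0]]' 1 30
python3 -m inch '[[[0.03,0.012,0],0],[[0.06,0.024,0],0],[[0.08,0.035,0],0],[[0.1,0.044,0],0],[[0.12,0.053,0],0],[[0.135,0.06,0],0],[[0.15,0.066,0],0],[[0.15,0.066,0],0]]'
```

```text
time: 7.5
tool_pos: [0.4231, -0.0178, 0.1082]
orientation: [0.0, 0.998, 0.055, 0.001]
force: [0.4, -0.7, 0.3]
opening: -0.0002
grip_force: 0.0
time: 8.5
tool_pos: [0.5005, -0.0426, 0.1067]
orientation: [0.0, 0.998, 0.055, 0.0]
force: [0.2, 0.3, -0.2]
opening: 0.0
grip_force: 0.0
```

```bash
for i in 1 2; do python3 -m inch '[[[0.005,0.002,0],0],[[0.01,0.004,0],0],[[0.015,0.005,0],0],[[0.015,0.005,0],0]]' | egrep 'tool_pos|^force'; done; python3 - <<'E'
from h import *
cv2.imwrite('pics/w3.png',cams.camera('wrist'))
E
```

```text
tool_pos: [0.507, -0.0441, 0.1067]
force: [-3.5, 0.8, 1.5]
tool_pos: [0.5156, -0.0457, 0.1066]
force: [-0.7, 0.7, -0.4]
```

View pics/w3.png

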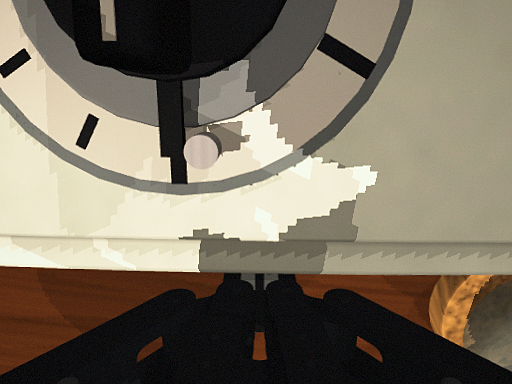

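The door is now along the unit's front (edge row ~255), apparently drawn in. The pointer is touching the pin at (200,150). I'll push a little further to confirm it has seated.

```bash
for i in 1 2; do python3 -m inch '[[[0.004,0,0],0],[[0.008,0,0],0],[[0.008,0,0],0]]' | egrep 'tool_pos|^force'; done
```

```text
tool_pos: [0.5163, -0.0459, 0.1068]
force: [-13.4, 1.1, 9.4]
tool_pos: [0.5162, -0.0459, 0.1068]
force: [-26.7, 3.5, 19.3]
```

The door is firmly seated: the force rose to 27 N with no further motion. I'll back off, lift and check.

```bash
python3 -m inch '[[[-0.02,0,0],0],[[-0.06,0,0],0],[[-0.12,0,0],0],[[-0.12,0,0],0],[[-0.12,0,-0.1],0],[[-0.12,0,-0.2],0],[[-0.12,0,-0.3],0],[[-0.12,0,-0.34],0],[[-0.12,0,-0.34],0],[[-0.12,0,-0.34],0]]'; python3 - <<'E'
from h import *
w=cams.camera('wrist');s=cams.camera('scene');cv2.imwrite('pics/f.png',np.vstack([cv2.resize(w,(400,300)),cv2.resize(s,(400,300))]) if 0 else np.hstack([cv2.resize(w,(400,300)),cv2.resize(s[80:330,60:393],(400,300))]))
E
```

```text
time: 11.55
tool_pos: [0.4637, -0.0513, 0.2757]
orientation: [-0.0, 0.998, 0.055, -0.001]
force: [-0.7, 0.6, -0.4]
opening: -0.0003
grip_force: 0.0
```

View pics/f.png

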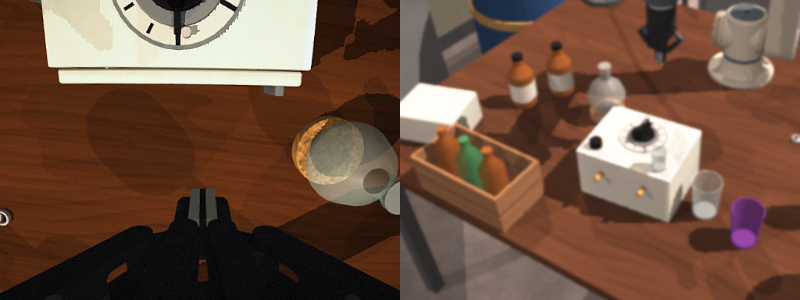

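The final view shows the door flush along the front (rows 70-85), the pointer against the pin at (183,33), and all the glassware standing.

```bash
python3 -c "
from rig import ctrl
print(ctrl.finish_job())"
```

```text
the job is handed in; nothing more can be done
None
```

The job is handed in: the knob is back on its zero stop, the door is shut and seated in its catch, and the final view shows the glassware still standing, with about 12 s of the 50 s used.

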